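# Roll the hex bar in its saddles until the slot is up

## Task

Of the two hexagonal bars in the wooden cradles, one already has its slot facing straight up; the other's slot is turned down and under. Grip that other bar square on its sloping flats and roll it over one face at a time, each time lowering it gently home in its own cradle and letting go of it there before taking a fresh grip, until its slot faces straight up as well. Do not drop it, leave it lying fully home in its cradle, let go of it, and leave the other bar and the things standing about alone.

Things in the scene. Friction and masses are not known exactly. Their poses are not given: they have to be found in the camera images.
- bar_turned: The bar to roll: aluminium hexagonal bar, 140 mm long, 48 mm across flats, faces 27.7 mm wide, 0.5 to 0.85 kg. One face has a slot 10 mm wide, 5 mm deep along its whole length, seen as a notch in both ends (the dark disc on each end is only decoration). Origin: on the axis, mid length; x along the bar, z out of the slotted face. Starts home in cradle_turned (left or right), slotted face 120 degrees from up.
- bar_ready: The other bar, not to be touched: same size and axes as bar_turned. It lies home in cradle_ready with its slot up (z vertical).
- cradle_turned: Cradle screwed to the bench: base board 150 x 120 x 15 mm and two wooden saddles 22 mm thick centred at x = +-48 mm, 74 mm free between them. In each an open-topped nest takes the bar's lower part: flat floor 50 mm above the bench, two walls at 60 degrees to the bench rising 16 mm above that floor, 2 mm play each side; they steer the bar home. Origin: centre of underside; x along the bar, z up.
- cradle_ready: Cradle of the other bar: same sizes and axes as cradle_turned.
- nest_turned (a point): Where the middle of the bar's axis lies when home in cradle_turned: 74 mm above the bench, midway between the saddles; axes as the cradle's. Of a bar lying home one face is down, one up, four slope: fingers leaning 30 degrees sideways from vertical about the bar's axis meet two opposite flats squarely. Lifted some 30 mm and leaned to 30 degrees on the other side, the bar has turned by one face.
- jar: Bystander: glass jar with a steel lid, 90 mm across, 130 mm high. Origin: centre of its underside.
- mug: Bystander: red mug, 80 mm across, 90 mm high. Origin: centre of its underside.
- hammer: Bystander: hammer lying on the bench. Origin: underside, on its handle line, x along the handle towards the head.
Mind the look-alikes: they are no part of the job. Leave any green or turquoise look-alike of the bar_turned alone. Leave any green look-alike of the cradle_turned alone.

How it is judged:
By the outcome, as a careful person would: the job done as asked, in the order asked, and still so for the second after the job is handed in, with the robot touching nothing.
It also fails if it takes over 48 s, if anything falls off the work surface, if the arm or the gripper's body presses on something with over 40 N, if the wrist force passes 120 N, or if a joint passes its speed limit or range.

## Robot

A 6-joint arm with a two-finger parallel gripper is mounted at the origin on the work surface. World frame = base frame: x ahead of the robot, y to its left, z up, the work surface at z = 0. Lengths are in m, angles in rad, forces in N, time in s.
With the tool pointing down it reaches from about 0.275 to 0.725 m from the base axis. Payload 5.6 kg.
Tool frame: the origin (TCP) lies on the centre line of the jaws, within the pads' length; the fingertips stand 11 mm ahead of it and the grasp point (between the pads) lies 8 mm behind it; z points along the fingers, y is the direction in which the jaws open and shut (so a half turn about z gives the same grasp; the last joint's range is limited). The gripper opens to 85 mm and grips with 20 to 120 N. Pads are 22 mm wide; open, the fingers measure 114 mm over their backs; the gripper's body (76 mm by 85 mm) begins 54 mm behind the grasp point. The pads swing forward as they close: fully open they stand 13 mm farther back than shut.
Start: joints at [1.55, 0.255, 0.108, 0, -1.424, -0.285], TCP at [0.166, 0.524, 0.242] pointing down, gripper open.
Joint ranges: [-2.95, 2.95], [-1.21, 1.97], [-1.09, 1.5], [-2.87, 1.71], [-2.94, -0.07], [-3.05, 3.05]. Speed limits (rad/s): [2.57, 2.57, 3.14, 3.14, 3.14, 3.14].

## Interface

Orientations are given as [roll, pitch, yaw] about the fixed x, y, z axes, in that order (R = Rz(yaw) Ry(pitch) Rx(roll)).
In Python, from cell import * gives the robot as it stands. The module is installed in compiled form; this text tells all that it offers.
- The arm moves only by the tool play_rows, never from a script. Its argument "motion" is a list of rows, each an object of numbers: "hand": the closure, from -1 (fully open) to 1 (shut), so that 0 is half open; "tx", "ty", "tz": the shift along the tool's x, y, z in m; "rx", "ry", "rz": the turn, a rotation vector about the tool's x, y, z in rad. A call has 1 to 5 rows; each row shifts and turns the commanded pose from where the row before left it, along the tool's axes as they then stand; what a row does not reach is not made up. A row lasts 1/8 s, in which the tool goes at most 62.5 mm and 10.7 degrees, less where a joint would pass 70% of its speed; a pose out of reach is approached as far as the arm can. A call with a gripper value outside its range is refused whole. The fingers move at their own pace and stop on an object; "squeeze" is the grip in N (left out, the last holds). Time passes only in rows, so rows that do not move let the fingers close. It gives the time, the measured TCP pose, the force and the opening at its end, in the units of the state.
- get_obs(): the state, without advancing time (a new reading comes with each control period).
- capture(name): name is "scene" or "top"; returns a dict with "pixels" (384x512x3 uint8, red, green, blue), "fx", "fy", "cx", "cy" (pixels), "rvec" (rotation vector, rad) and "tvec" (3), from world to camera coordinates, as OpenCV has them. Camera axes: x right, y down, z forward; pixel columns grow to the right and rows downward; lengths in m; the calibration is good to about 2 mm. A picture is of the moment at which its call begins. There is no depth.
- sign_off(): hands the job in, once; it reports no verdict.
Trained networks look in the newest picture that a camera, given by its name, has taken for a name from the list of things; names that differ only in an ending like _2 or _b are one class to them, and where a whole thing is asked for, a point or a joint stands for the part that bears it (a point fixed in the world has none). Each returns a list of dicts, best first, with "confidence" (0 to 1); they miss things now and then, are a little off and sometimes report something else, mostly with a low value. They report only what shows in the picture. A call takes as long as a camera call. They do not tell look-alikes from the thing itself.
- masks_of(thing, camera): "mask" (384x512 bool, what is visible of it) and "bbox" ([left, top, width, height] in pixels, round what is visible of it).
- landmark_of(thing, camera): "xy" ([column, row] in pixels: a listed point, or the origin of a listed thing).
The state is a dict: "time_s": time; "joints": joint angles; "dq": joint speeds; "joint_torque": joint torques, N m; "position": TCP position; "orientation": TCP orientation; "contact_force": force on the tool from outside, world axes, zero at the start; "moment": the same for the moment, N m; "finger_gap": finger opening in m.
Only numpy, scipy, OpenCV 4.12 (cv2) and the standard library are available. Lean on these libraries where they do the work, as an engineer would, in place of code of your own. Each camera call takes 0.05 s, during which the arm holds its last target. There are 200 camera calls.

## Working session

There is one attempt and no reset: what is moved stays moved. The work goes in short steps, Python scripts to look and compute and a tool call to move; the robot and the scene stay as the last step left them, time stands still between calls to the robot, and variables do not carry over. Pictures are saved under pics/ and viewed, about 8 in all and at most 12, crops included, and the job is handed in when it is done.

Besides the shell and the picture viewer there is one more tool, called after "Emit:" as name([rows], argument=value, ...), one row to a line, values as JSON. play_rows: Moves the arm, as the interface text tells. Its arguments: {"type":"object","properties":{"motion":{"type":"array","items":{"type":"object","properties":{"hand":{"type":"number"},"tx":{"type":"number"},"ty":{"type":"number"},"tz":{"type":"number"},"rx":{"type":"number"},"ry":{"type":"number"},"rz":{"type":"number"}}}},"squeeze":{"type":"number"}},"required":["motion"]}

```bash
mkdir -p pics; python3 - <<'E'
from cell import *
import cv2,numpy as np
print(get_obs())
for c in ["scene","top"]:
    p=capture(c); cv2.imwrite(f"pics/{c}0.png",p["pixels"][:,:,::-1])
    print(c,{k:v for k,v in p.items() if k!="pixels"})
    for t in ["bar_turned","bar_ready","cradle_turned","cradle_ready","nest_turned","jar","mug","hammer"]:
        print(t,[(np.round(d["xy"]),round(d["confidence"],2)) for d in landmark_of(t,c)], [(d["bbox"],round(d["confidence"],2)) for d in masks_of(t,c)] if t!="nest_turned" else "")
a=cv2.imread("pics/scene0.png");b=cv2.imread("pics/top0.png")
E
```

```text
{'time_s': 0.0, 'joints': array([ 1.54960624e+00,  2.55699859e-01,  1.06940510e-01, -4.68699456e-04,
       -1.42393185e+00, -2.84577178e-01]), 'dq': array([-0.00029802, -0.00090988, -0.00094388,  0.00167901, -0.00090618,
        0.00108316]), 'joint_torque': array([ 1.11844362e-03, -3.86626482e+01,  2.37943304e+01,  5.36500588e+00,
       -6.07458744e-03, -1.96843203e-06]), 'position': array([0.16537726, 0.52400777, 0.24139624]), 'orientation': array([ 3.13964384e+00, -8.71125781e-05, -3.05836203e-01]), 'contact_force': array([-0.06043816,  0.72429426,  0.73357974]), 'moment': array([-0.05580199,  0.02003161,  0.04324551]), 'finger_gap': 0.08533817637563039}
scene {'fx': 430.19669808341797, 'fy': 430.19669808341797, 'cx': 251.23621952643842, 'cy': 199.50770544591248, 'rvec': array([ 1.41437231,  2.22611778, -0.79502609]), 'tvec': array([ 0.28993922, -0.30735415,  1.24856561])}
bar_turned [(array([198., 196.]), 0.84), (array([207., 139.]), 0.79), (array([118., 183.]), 0.6)] [([173.9, 159.7, 49.5, 65.6], 0.86), ([89.8, 166.0, 65.0, 38.6], 0.86), ([178.8, 121.3, 63.5, 34.5], 0.82)]
bar
[... 1065 characters left out ...]
, 0.59), ([158.4, 82.5, 49.3, 57.1], 0.25)]
bar_ready [(array([118., 193.]), 0.72)] [([103.9, 159.2, 27.8, 66.2], 0.85), ([158.8, 82.4, 48.4, 58.1], 0.57)]
cradle_turned [(array([215., 246.]), 0.9), (array([311., 190.]), 0.87)] [([284.1, 156.3, 59.6, 66.2], 0.95), ([179.3, 209.1, 66.9, 79.4], 0.81), ([159.4, 82.1, 47.6, 56.6], 0.53)]
cradle_ready [(array([127., 198.]), 0.95)] [([99.4, 164.9, 54.6, 64.7], 0.93)]
nest_turned [(array([211., 245.]), 0.82), (array([316., 184.]), 0.77)] 
jar [(array([192., 121.]), 0.84)] [([158.1, 82.9, 49.2, 58.8], 0.74)]
mug [(array([308., 115.]), 0.61)] [([277.9, 82.2, 54.9, 46.5], 0.96)]
hammer [(array([239., 122.]), 0.95)] [([226.0, 64.3, 37.3, 107.5], 0.61)]
```

View pics/scene0.png

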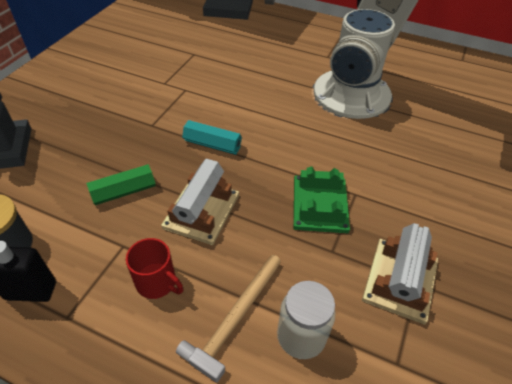

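View pics/top0.png

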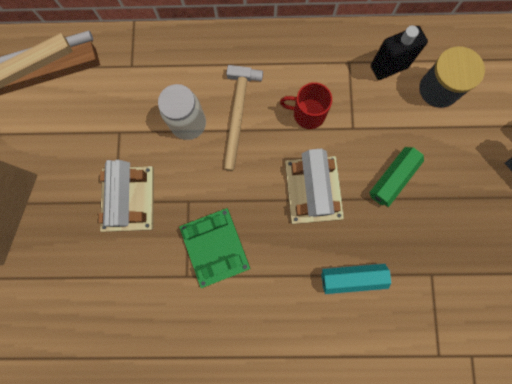

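```bash
cat > h.py <<'E'
from cell import *
import cv2,numpy as np
from scipy.optimize import minimize
def proj(p,P):
    K=np.array([[p["fx"],0,p["cx"]],[0,p["fy"],p["cy"]],[0,0,1]])
    return cv2.projectPoints(np.asarray(P,float).reshape(-1,3),p["rvec"],p["tvec"],K,None)[0][:,0]
def ray(p,uv,z):
    R=cv2.Rodrigues(p["rvec"])[0]; C=-R.T@p["tvec"]
    d=R.T@np.array([(uv[0]-p["cx"])/p["fx"],(uv[1]-p["cy"])/p["fy"],1]); return C+d*(z-C[2])/d[2]
def hexa(x,y,yaw,z=.074):
    a=np.deg2rad(np.arange(6)*60); r=.0277
    L=np.array([[s*.07,r*np.cos(t),r*np.sin(t)] for s in(-1,1) for t in a])
    c,s=np.cos(yaw),np.sin(yaw); return L@np.array([[c,-s,0],[s,c,0],[0,0,1]]).T+[x,y,z]
E
python3 - <<'E'
from h import *
near={"scene":(198,190),"top":(318,184)}
cams={c:capture(c) for c in near}; M={}
for c in near:
    ms=masks_of("bar_turned",c); 
    m=min(ms,key=lambda d:np.hypot(d["bbox"][0]+d["bbox"][2]/2-near[c][0],d["bbox"][1]+d["bbox"][3]/2-near[c][1])); M[c]=m["mask"]
    print(c,"tcp",proj(cams[c],[.1654,.524,.241]),"base",proj(cams[c],[0,0,0]),ray(cams[c],near[c],.074), ray(cams[c],{"scene":(410,260),"top":(117,193)}[c],.08))
def cost(q,cs):
    t=0
    for c in cs:
        big=np.zeros((384*4,512*4),np.uint8); h=cv2.convexHull(((proj(cams[c],hexa(*q))+.5)*4).astype(np.int32)); cv2.fillConvexPoly(big,h,1)
        f=cv2.resize(big.astype(np.float32),(512,384),interpolation=cv2.INTER_AREA)
        t+=np.abs(f-M[c]).sum()/M[c].sum()
    return t
q0=ray(cams["top"],near["top"],.074)
for cs in (["top"],["scene"],["top","scene"]):
    best=min((minimize(cost,[q0[0],q0[1],y0],args=(cs,),method="Nelder-Mead",options=dict(initial_simplex=[[q0[0],q0[1],y0],[q0[0]+.01,q0[1],y0],[q0[0],q0[1]+.01,y0],[q0[0],q0[1],y0+.15]])) for y0 in (-.3,0,.3)),key=lambda r:r.fun)
    print(cs,best.x,best.fun)
q=best.x
a=cams["scene"]["pixels"][150:255,155:245,::-1].copy(); S=6
a=cv2.resize(a,None,fx=S,fy=S,interpolation=cv2.INTER_CUBIC)
b=cams["top"]["pixels"][140:235,270:360,::-1].copy(); b=cv2.resize(b,None,fx=4,fy=4,interpolation=cv2.INTER_CUBIC)
h=cv2.convexHull(((proj(cams["top"],hexa(*q))-[270,140]+.5)*4).astype(np.int32)); cv2.polylines(b,[h],True,(0,255,0),1)
a=cv2.resize(a,(514,600)); o=np.zeros((600,514+286,3),np.uint8); o[:,:514]=a; b=cv2.resize(b,(286,302)); o[:302,514:]=b
r=cv2.resize(cams["scene"]["pixels"][220:305,380:440,::-1],(204,289),interpolation=cv2.INTER_CUBIC); o[305:594,514:718]=r
cv2.imwrite("pics/crop1.png",o)
E
```

```text
scene tcp [[613.62314967 109.45198769]] base [[351.13557169  93.60799223]] [ 0.57193524 -0.18010218  0.074     ] [0.55730824 0.25776008 0.08      ]
top tcp [[-105.27681618  419.82589353]] base [[237.99235492 456.26905589]] [ 0.56865784 -0.17887732  0.074     ] [0.55297133 0.25727458 0.08      ]
['top'] [ 0.57251906 -0.17688107  0.06979345] 0.04513888888888889
['scene'] [ 0.57151868 -0.17871336  0.08150444] 0.04128184713375796
['top', 'scene'] [ 0.57205831 -0.17778756  0.08143297] 0.10087454613988123
```

View pics/crop1.png

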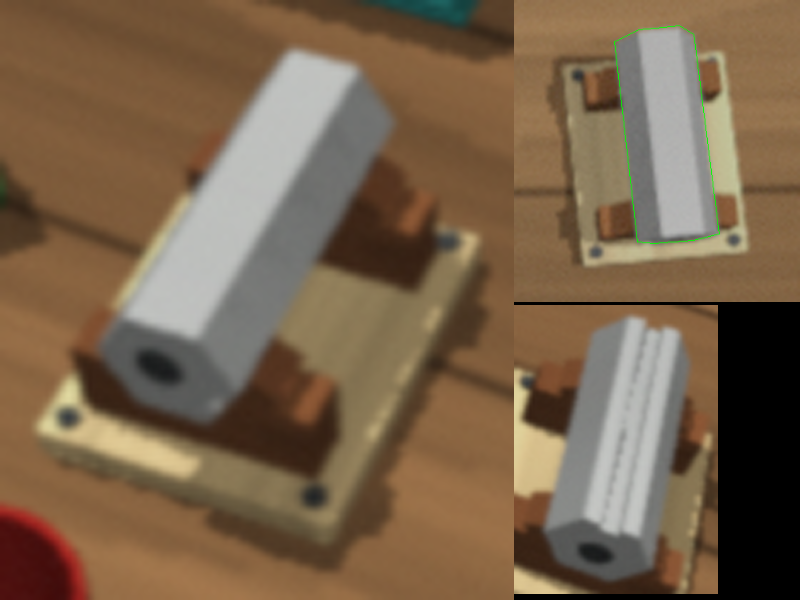

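```bash
python3 - <<'E'
from h import *
ims=[];S=24
for _ in range(4):
    p=capture("scene"); ims.append(p["pixels"].astype(np.float32))
q=(.5721,-.1778,.0814)
print(proj(p,hexa(*q))[6:])
im=np.clip(np.mean(ims,0)*1.6,0,255).astype(np.uint8)[200:230,168:201,::-1]
im=cv2.resize(im,None,fx=18,fy=18,interpolation=cv2.INTER_CUBIC)
# slot outlines for both candidates
def slot(sgn):
    L=[]
    for u,v in [(-.005,.024),(-.005,.019),(.005,.019),(.005,.024)]:
        th=sgn*np.deg2rad(120) # rotate z toward +y for sgn=+1
        yy=v*np.sin(th)+u*np.cos(th); zz=v*np.cos(th)-u*np.sin(th); L.append([.07,yy,zz])
    c,s=np.cos(q[2]),np.sin(q[2]); return np.array(L)@np.array([[c,-s,0],[s,c,0],[0,0,1]]).T+[q[0],q[1],.074]
im2=im.copy()
for s,col in((1,(0,255,0)),(-1,(0,0,255))):
    cv2.polylines(im2,[((proj(p,slot(s))-[168,200]+.5)*18).astype(np.int32)],False,col,1)
im=np.hstack([im[:540],im2[:540]]); cv2.imwrite("pics/crop2.png",cv2.resize(im,(800,int(800*im.shape[0]/im.shape[1]))))
E
```

```text
[[196.96357743 219.03334789]
 [189.50248829 209.49804015]
 [176.62273541 205.54158164]
 [171.73895952 211.18862372]
 [179.28469145 220.40143178]
 [191.63961771 224.28879363]]
```

View pics/crop2.png

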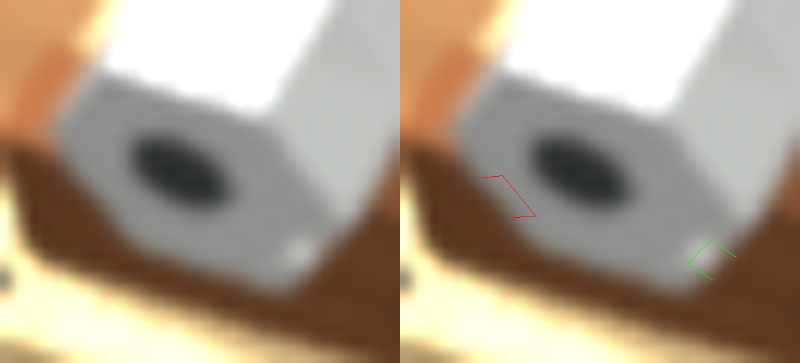

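The top view's left bar at (117,193) has its slot up, so it is bar_ready. The silver bar on wood at scene (198,190), top (318,184) has no slot on its visible faces, so it is bar_turned. The green and turquoise items are look-alikes. The crop shows the notch at the lower +y side, so I need two rolls of +60° about +x.

Emit:
play_rows([
  {"tx": 0.043,"ty": 0.036,"hand": -1},
  {"tx": 0.043,"ty": 0.036,"hand": -1},
  {"tx": 0.043,"ty": 0.036,"hand": -1},
  {"tx": 0.043,"ty": 0.036,"hand": -1},
  {"tx": 0.043,"ty": 0.036,"hand": -1},
], squeeze=50)

```text
schema error: expected keys hand, tx, ty, tz, rx, ry, rz
```

Emit:
play_rows([
  {"tx": 0.043,"ty": 0.036,"hand": -1},
  {"tx": 0.043,"ty": 0.036,"hand": -1},
  {"tx": 0.043,"ty": 0.036,"hand": -1},
  {"tx": 0.043,"ty": 0.036,"hand": -1},
  {"tx": 0.043,"ty": 0.036,"hand": -1},
])

```text
schema error: expected keys hand, tx, ty, tz, rx, ry, rz
```

```bash
cat > plan.py <<'E'
import sys
from h import *
from scipy.spatial.transform import Rotation as Ro
# usage: plan.py lat along up phi_deg [N]: target grasp-frame TCP offset (bar frame, lat=y) given as back-off b along tool z
Q=(.5721,-.1778,.0814)
def goal(b,up,phi):
    Rb=Ro.from_euler('z',Q[2]); R=Rb*Ro.from_euler('x',phi,degrees=True)*Ro.from_euler('x',np.pi)
    return np.array([Q[0],Q[1],.074+up])+R.apply([0,0,.008-b]),R
if __name__=="__main__":
    b,up,phi=map(float,sys.argv[1:4]); o=get_obs()
    p,R=goal(b,up,phi); R0=Ro.from_euler('xyz',o["orientation"]); rv=(R0.inv()*R).as_rotvec(); d=p-o["position"]
    n=int(sys.argv[4]) if len(sys.argv)>4 else int(np.ceil(max(np.linalg.norm(d)/.058,np.rad2deg(np.linalg.norm(rv))/10)))
    print("t",o["time_s"],"goal",p.round(4),"gap",o["finger_gap"],"F",o["contact_force"].round(1),"q",o["joints"].round(2))
    print("n",n,"rot/row",(rv/n).round(4),"err lat/along/up",Ro.from_euler('z',Q[2]).inv().apply(d).round(4))
    for i in range(n): print((Ro.from_rotvec(rv*i/n).inv()*R0.inv()).apply(d/n).round(4))
E
python3 plan.py .09 .097 0
```

```text
t 2.0 goal [ 0.5721 -0.1778  0.253 ] gap 0.0853861623003575 F [-0.8  0.1  0.1] q [ 1.55  0.26  0.11  0.   -1.42 -0.28]
n 14 rot/row [-0.     -0.     -0.0277] err lat/along/up [ 0.3481 -0.733   0.0107]
[ 0.0428  0.0391 -0.0008]
[ 0.0417  0.0403 -0.0008]
[ 0.0406  0.0414 -0.0008]
[ 0.0394  0.0425 -0.0008]
[ 0.0382  0.0436 -0.0008]
[ 0.037   0.0446 -0.0008]
[ 0.0357  0.0456 -0.0008]
[ 0.0345  0.0466 -0.0008]
[ 0.0332  0.0475 -0.0008]
[ 0.0318  0.0484 -0.0008]
[ 0.0305  0.0493 -0.0008]
[ 0.0291  0.0501 -0.0008]
[ 0.0277  0.0509 -0.0008]
[ 0.0263  0.0517 -0.0008]
```

Emit:
play_rows([
  {"tx": 0.043,"ty": 0.036,"tz": 0,"rx": 0,"ry": 0,"rz": 0,"hand": -1},
  {"tx": 0.043,"ty": 0.036,"tz": 0,"rx": 0,"ry": 0,"rz": 0,"hand": -1},
  {"tx": 0.043,"ty": 0.036,"tz": 0,"rx": 0,"ry": 0,"rz": 0,"hand": -1},
  {"tx": 0.043,"ty": 0.036,"tz": 0,"rx": 0,"ry": 0,"rz": 0,"hand": -1},
  {"tx": 0.043,"ty": 0.036,"tz": 0,"rx": 0,"ry": 0,"rz": 0,"hand": -1},
], squeeze=50)

```text
time_s: 2.62
position: [0.317, 0.2865, 0.2426]
orientation: [-3.141, -0.0, -0.305]
contact_force: [-0.0, 0.8, -0.3]
finger_gap: 0.0857
```

```bash
python3 plan.py .09 .05 -30; python3 plan.py .09 .05 -30 9
```

```text
t 2.625 goal [ 0.5688 -0.1369  0.195 ] gap 0.08567798008115203 F [-0.   0.8 -0.3] q [ 1.1   0.01 -0.18  0.   -1.38  0.16]
n 9 rot/row [-0.0575  0.0112 -0.042 ] err lat/along/up [ 0.2165 -0.4425 -0.0476]
[0.0408 0.0365 0.0053]
[0.0392 0.0378 0.0079]
[0.0375 0.0389 0.0105]
[0.0357 0.0397 0.0132]
[0.0338 0.0403 0.0159]
[0.0319 0.0407 0.0186]
[0.03   0.0409 0.0212]
[0.028  0.0408 0.0239]
[0.0261 0.0405 0.0266]
t 2.625 goal [ 0.5688 -0.1369  0.195 ] gap 0.08567798008115203 F [-0.   0.8 -0.3] q [ 1.1   0.01 -0.18  0.   -1.38  0.16]
n 9 rot/row [-0.0575  0.0112 -0.042 ] err lat/along/up [ 0.2165 -0.4425 -0.0476]
[0.0408 0.0365 0.0053]
[0.0392 0.0378 0.0079]
[0.0375 0.0389 0.0105]
[0.0357 0.0397 0.0132]
[0.0338 0.0403 0.0159]
[0.0319 0.0407 0.0186]
[0.03   0.0409 0.0212]
[0.028  0.0408 0.0239]
[0.0261 0.0405 0.0266]
```

Emit:
play_rows([
  {"tx": 0.041,"ty": 0.0365,"tz": 0.005,"rx": -0.0575,"ry": 0.011,"rz": -0.042,"hand": -1},
  {"tx": 0.039,"ty": 0.038,"tz": 0.008,"rx": -0.0575,"ry": 0.011,"rz": -0.042,"hand": -1},
  {"tx": 0.0375,"ty": 0.039,"tz": 0.0105,"rx": -0.0575,"ry": 0.011,"rz": -0.042,"hand": -1},
  {"tx": 0.0355,"ty": 0.0395,"tz": 0.013,"rx": -0.0575,"ry": 0.011,"rz": -0.042,"hand": -1},
  {"tx": 0.034,"ty": 0.04,"tz": 0.016,"rx": -0.0575,"ry": 0.011,"rz": -0.042,"hand": -1},
])

```text
time_s: 3.25
position: [0.457, 0.0514, 0.216]
orientation: [2.849, -0.024, -0.089]
contact_force: [0.8, 1.2, 0.3]
finger_gap: 0.0855
```

```bash
python3 plan.py .09 .03 -30
```

```text
t 3.25 goal [ 0.5688 -0.1369  0.175 ] gap 0.08546629620805808 F [0.8 1.2 0.3] q [ 0.64  0.14 -0.23  0.24 -1.38  0.77]
n 4 rot/row [-0.0571  0.0114 -0.0417] err lat/along/up [ 0.096  -0.1968 -0.041 ]
[0.0318 0.0393 0.0234]
[0.0298 0.0392 0.026 ]
[0.0279 0.0389 0.0285]
[0.026  0.0383 0.031 ]
```

Emit:
play_rows([
  {"tx": 0.032,"ty": 0.039,"tz": 0.0235,"rx": -0.057,"ry": 0.0115,"rz": -0.042,"hand": -1},
  {"tx": 0.03,"ty": 0.039,"tz": 0.026,"rx": -0.057,"ry": 0.0115,"rz": -0.042,"hand": -1},
  {"tx": 0.028,"ty": 0.039,"tz": 0.0285,"rx": -0.057,"ry": 0.0115,"rz": -0.042,"hand": -1},
  {"tx": 0.026,"ty": 0.038,"tz": 0.031,"rx": -0.057,"ry": 0.0115,"rz": -0.042,"hand": -1},
  {"tx": 0,"ty": 0,"tz": 0,"rx": 0,"ry": 0,"rz": 0,"hand": -1},
])

```text
time_s: 3.88
position: [0.5675, -0.1373, 0.1721]
orientation: [2.618, 0.005, 0.078]
contact_force: [-0.6, 0.1, -0.3]
finger_gap: 0.0854
```

```bash
python3 plan.py .06 .0 -30; python3 - <<'E'
from h import *
o=[]
for c,(x,y) in {"scene":(120,100),"top":(230,90)}.items():
    p=capture(c); o.append(cv2.resize(p["pixels"][y:y+180,x:x+160,::-1],(400,450),interpolation=cv2.INTER_CUBIC))
cv2.imwrite("pics/pre.png",np.hstack(o))
E
```

```text
t 3.875 goal [ 0.57   -0.1519  0.119 ] gap 0.08542478920863317 F [-0.6  0.1 -0.3] q [ 0.31  0.33 -0.29  0.56 -1.15  1.06]
n 1 rot/row [-0.0005  0.0054 -0.0004] err lat/along/up [ 0.0013 -0.0148 -0.0531]
[ 0.0016 -0.0137  0.0534]
```

View pics/pre.png

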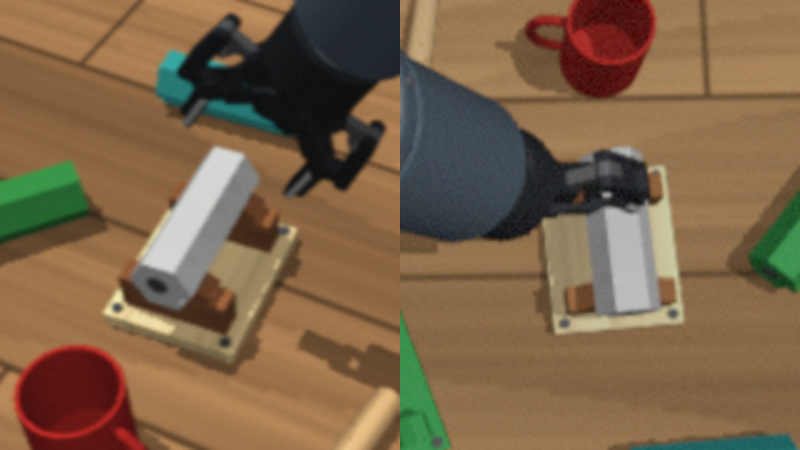

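Emit:
play_rows([
  {"tx": 0.001,"ty": -0.0068,"tz": 0.0267,"rx": 0,"ry": 0.005,"rz": 0,"hand": -1},
  {"tx": 0.001,"ty": -0.0069,"tz": 0.0267,"rx": 0,"ry": 0,"rz": 0,"hand": -1},
  {"tx": 0,"ty": 0,"tz": 0.02,"rx": 0,"ry": 0,"rz": 0,"hand": -1},
  {"tx": 0,"ty": 0,"tz": 0.02,"rx": 0,"ry": 0,"rz": 0,"hand": -1},
  {"tx": 0,"ty": 0,"tz": 0,"rx": 0,"ry": 0,"rz": 0,"hand": -1},
])

```text
time_s: 4.6
position: [0.5728, -0.1688, 0.0863]
orientation: [2.62, -0.003, 0.084]
contact_force: [-0.8, 0.2, 0.1]
finger_gap: 0.0853
```

```bash
python3 plan.py .0 .0 -30 1
```

```text
t 4.6 goal [ 0.5724 -0.1818  0.0671] gap 0.08534411936998036 F [-0.8  0.2  0.1] q [ 0.23  0.41 -0.44  0.67 -0.93  0.96]
n 1 rot/row [-0.0018 -0.0041  0.0006] err lat/along/up [-0.0014 -0.0129 -0.0192]
[-0.0015  0.0016  0.0231]
```

Emit:
play_rows([
  {"tx": -0.001,"ty": 0.001,"tz": 0.0115,"rx": -0.002,"ry": -0.004,"rz": 0,"hand": -1},
  {"tx": 0,"ty": 0.0006,"tz": 0.0115,"rx": 0,"ry": 0,"rz": 0,"hand": -1},
  {"tx": 0,"ty": 0,"tz": 0,"rx": 0,"ry": 0,"rz": 0,"hand": -0.3},
  {"tx": 0,"ty": 0,"tz": 0,"rx": 0,"ry": 0,"rz": 0,"hand": -0.3},
  {"tx": 0,"ty": 0,"tz": 0,"rx": 0,"ry": 0,"rz": 0,"hand": -0.3},
], squeeze=20)

```text
time_s: 5.22
position: [0.5737, -0.182, 0.0676]
orientation: [2.618, -0.001, 0.082]
contact_force: [0.6, 0.2, 1.2]
finger_gap: 0.0558
```

```bash
python3 plan.py .0 .0 -30 1
```

```text
t 5.225 goal [ 0.5724 -0.1818  0.0671] gap 0.05575363165138407 F [0.6 0.2 1.2] q [ 0.2   0.43 -0.46  0.7  -0.88  0.94]
n 1 rot/row [ 0.0003 -0.0015 -0.0001] err lat/along/up [-0.0013  0.0004 -0.0006]
[-0.0013 -0.0006  0.0003]
```

Emit:
play_rows([
  {"tx": 0,"ty": 0,"tz": 0,"rx": 0,"ry": 0,"rz": 0,"hand": 0.0},
  {"tx": 0,"ty": 0,"tz": 0,"rx": 0,"ry": 0,"rz": 0,"hand": 0.0},
  {"tx": 0,"ty": 0,"tz": 0,"rx": 0,"ry": 0,"rz": 0,"hand": 0.0},
], squeeze=20)

```text
time_s: 5.6
position: [0.5738, -0.1827, 0.0687]
orientation: [2.616, -0.002, 0.082]
contact_force: [-0.8, -2.2, 4.5]
finger_gap: 0.0476
```

Emit:
play_rows([
  {"tx": 0,"ty": 0,"tz": 0,"rx": 0,"ry": 0,"rz": 0,"hand": 0.3},
  {"tx": 0,"ty": 0,"tz": 0,"rx": 0,"ry": 0,"rz": 0,"hand": 0.3},
  {"tx": 0,"ty": 0.004,"tz": -0.007,"rx": 0,"ry": 0,"rz": 0,"hand": 0.3},
  {"tx": 0,"ty": 0.008,"tz": -0.014,"rx": 0,"ry": 0,"rz": 0,"hand": 0.3},
  {"tx": 0,"ty": 0.008,"tz": -0.014,"rx": 0,"ry": 0,"rz": 0,"hand": 0.3},
], squeeze=70)

```text
time_s: 6.22
position: [0.5732, -0.1817, 0.1082]
orientation: [2.618, -0.0, 0.082]
contact_force: [-0.6, 0.8, -5.5]
finger_gap: 0.0466
```

```bash
python3 plan.py .0 .04 30
```

```text
t 6.225 goal [ 0.5718 -0.1738  0.1071] gap 0.046603515923925275 F [-0.6  0.8 -5.5] q [ 0.21  0.39 -0.4   0.65 -0.97  1.02]
n 6 rot/row [ 1.745e-01 -0.000e+00  1.000e-04] err lat/along/up [-0.0008  0.008  -0.0011]
[-0.0001 -0.0013 -0.0005]
[-0.0001 -0.0013 -0.0003]
[-0.0001 -0.0013 -0.    ]
[-0.0001 -0.0013  0.0002]
[-0.0001 -0.0013  0.0004]
[-0.0001 -0.0012  0.0006]
```

Emit:
play_rows([
  {"tx": 0,"ty": -0.0013,"tz": -0.0005,"rx": 0.15,"ry": 0,"rz": 0,"hand": 0.3},
  {"tx": 0,"ty": -0.0013,"tz": -0.0003,"rx": 0.15,"ry": 0,"rz": 0,"hand": 0.3},
  {"tx": 0,"ty": -0.0013,"tz": 0,"rx": 0.15,"ry": 0,"rz": 0,"hand": 0.3},
  {"tx": 0,"ty": -0.0013,"tz": 0,"rx": 0.15,"ry": 0,"rz": 0,"hand": 0.3},
  {"tx": 0,"ty": -0.0013,"tz": 0,"rx": 0.15,"ry": 0,"rz": 0,"hand": 0.3},
])

```text
time_s: 6.85
position: [0.5734, -0.1748, 0.1087]
orientation: [-2.911, -0.003, 0.085]
contact_force: [-1.2, -0.2, -6.7]
finger_gap: 0.0472
```

Emit:
play_rows([
  {"tx": 0,"ty": -0.001,"tz": 0.0005,"rx": 0.15,"ry": 0,"rz": 0,"hand": 0.3},
  {"tx": 0,"ty": -0.001,"tz": 0.0005,"rx": 0.147,"ry": 0,"rz": 0,"hand": 0.3},
  {"tx": 0,"ty": 0,"tz": 0,"rx": 0,"ry": 0,"rz": 0,"hand": 0.3},
  {"tx": 0,"ty": 0,"tz": 0,"rx": 0,"ry": 0,"rz": 0,"hand": 0.3},
])

```text
time_s: 7.35
position: [0.5728, -0.1734, 0.1069]
orientation: [-2.62, -0.001, 0.083]
contact_force: [-0.2, 0.4, -5.9]
finger_gap: 0.0469
```

```bash
python3 plan.py .0 .01 30 3; python3 - <<'E'
from h import *
o=[]
for c,(x,y) in {"scene":(140,130),"top":(260,110)}.items():
    p=capture(c); o.append(cv2.resize(p["pixels"][y:y+120,x:x+106,::-1],(400,450),interpolation=cv2.INTER_CUBIC))
cv2.imwrite("pics/roll1.png",np.hstack(o))
E
```

```text
t 7.35 goal [ 0.5718 -0.1738  0.0771] gap 0.04685040837164754 F [-0.2  0.4 -5.9] q [-0.33  0.61  0.36 -0.47 -1.56  2.05]
n 3 rot/row [ 0.0008 -0.0001  0.0006] err lat/along/up [-0.0011 -0.0003 -0.0299]
[-0.0004  0.005   0.0086]
[-0.0004  0.005   0.0086]
[-0.0004  0.0051  0.0086]
```

View pics/roll1.png

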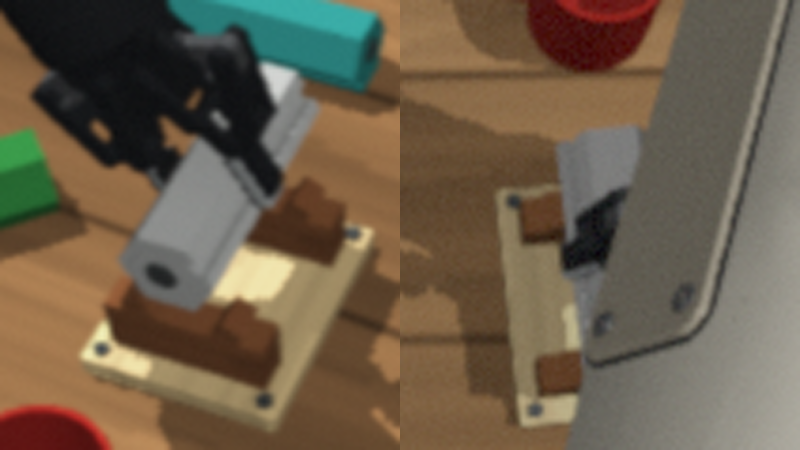

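Emit:
play_rows([
  {"tx": 0,"ty": 0.0045,"tz": 0.0065,"rx": 0,"ry": 0,"rz": 0,"hand": 0.3},
  {"tx": 0,"ty": 0.0045,"tz": 0.0065,"rx": 0,"ry": 0,"rz": 0,"hand": 0.3},
  {"tx": 0,"ty": 0.004,"tz": 0.006,"rx": 0,"ry": 0,"rz": 0,"hand": 0.3},
  {"tx": 0,"ty": 0.003,"tz": 0.005,"rx": 0,"ry": 0,"rz": 0,"hand": 0.3},
  {"tx": 0,"ty": 0,"tz": 0,"rx": 0,"ry": 0,"rz": 0,"hand": 0.3},
])

```text
time_s: 8.07
position: [0.5725, -0.175, 0.077]
orientation: [-2.618, 0.001, 0.082]
contact_force: [-1.1, -0.7, -6.8]
finger_gap: 0.0471
```

Emit:
play_rows([
  {"tx": 0,"ty": 0.0015,"tz": 0.0026,"rx": 0,"ry": 0,"rz": 0,"hand": 0.3},
  {"tx": 0,"ty": 0.0015,"tz": 0.0026,"rx": 0,"ry": 0,"rz": 0,"hand": 0.3},
  {"tx": 0,"ty": 0,"tz": 0,"rx": 0,"ry": 0,"rz": 0,"hand": 0.3},
])

```text
time_s: 8.45
position: [0.5727, -0.1751, 0.0715]
orientation: [-2.618, -0.0, 0.082]
contact_force: [-0.3, 0.4, -6.5]
finger_gap: 0.0467
```

Emit:
play_rows([
  {"tx": 0,"ty": 0.0005,"tz": 0.0009,"rx": 0,"ry": 0,"rz": 0,"hand": 0.3},
  {"tx": 0,"ty": 0.0005,"tz": 0.0009,"rx": 0,"ry": 0,"rz": 0,"hand": 0.3},
  {"tx": 0,"ty": 0,"tz": 0,"rx": 0,"ry": 0,"rz": 0,"hand": 0.3},
])

```text
time_s: 8.82
position: [0.5728, -0.175, 0.0696]
orientation: [-2.618, -0.001, 0.082]
contact_force: [0.6, 0.4, -6.5]
finger_gap: 0.0472
```

Emit:
play_rows([
  {"tx": 0,"ty": 0.0005,"tz": 0.0009,"rx": 0,"ry": 0,"rz": 0,"hand": 0.3},
  {"tx": 0,"ty": 0,"tz": 0,"rx": 0,"ry": 0,"rz": 0,"hand": 0.3},
])

```text
time_s: 9.07
position: [0.5729, -0.1751, 0.069]
orientation: [-2.619, -0.001, 0.082]
contact_force: [0.1, -0.4, -4.0]
finger_gap: 0.0469
```

Emit:
play_rows([
  {"tx": 0,"ty": 0.0005,"tz": 0.0009,"rx": 0,"ry": 0,"rz": 0,"hand": 0.3},
  {"tx": 0,"ty": 0,"tz": 0,"rx": 0,"ry": 0,"rz": 0,"hand": 0.3},
])

```text
time_s: 9.32
position: [0.5729, -0.1751, 0.0688]
orientation: [-2.619, -0.002, 0.082]
contact_force: [-3.0, 1.1, 3.9]
finger_gap: 0.0466
```

Emit:
play_rows([
  {"tx": 0,"ty": 0,"tz": 0,"rx": 0,"ry": 0,"rz": 0,"hand": 0.0},
  {"tx": 0,"ty": 0,"tz": 0,"rx": 0,"ry": 0,"rz": 0,"hand": -0.2},
  {"tx": 0,"ty": 0,"tz": 0,"rx": 0,"ry": 0,"rz": 0,"hand": -0.4},
  {"tx": 0,"ty": 0,"tz": 0,"rx": 0,"ry": 0,"rz": 0,"hand": -0.7},
  {"tx": 0,"ty": 0,"tz": 0,"rx": 0,"ry": 0,"rz": 0,"hand": -1},
], squeeze=20)

```text
time_s: 9.95
position: [0.5729, -0.1751, 0.0675]
orientation: [-2.618, -0.001, 0.082]
contact_force: [-0.3, 0.1, -0.9]
finger_gap: 0.0851
```

Emit:
play_rows([
  {"tx": 0,"ty": 0,"tz": 0,"rx": 0,"ry": 0,"rz": 0,"hand": -1},
  {"tx": 0,"ty": 0,"tz": -0.015,"rx": 0,"ry": 0,"rz": 0,"hand": -1},
  {"tx": 0,"ty": 0,"tz": -0.03,"rx": 0,"ry": 0,"rz": 0,"hand": -1},
  {"tx": 0,"ty": 0,"tz": -0.04,"rx": 0,"ry": 0,"rz": 0,"hand": -1},
  {"tx": 0,"ty": -0.012,"tz": -0.02,"rx": 0,"ry": 0,"rz": 0,"hand": -1},
])

```text
time_s: 10.58
position: [0.5765, -0.2193, 0.167]
orientation: [-2.621, -0.003, 0.08]
contact_force: [1.2, 0.5, 0.4]
finger_gap: 0.0856
```

```bash
python3 plan.py .09 .03 -30
```

```text
t 10.575 goal [ 0.5688 -0.1369  0.175 ] gap 0.08564861554740105 F [1.2 0.5 0.4] q [-0.39  0.62  0.54 -0.47 -1.73  2.03]
n 6 rot/row [-0.174  -0.0005 -0.0002] err lat/along/up [-0.001   0.0828  0.008 ]
[-0.0002 -0.0126  0.0057]
[-0.0002 -0.0134  0.0034]
[-0.0002 -0.0138  0.0011]
[-0.0002 -0.0138 -0.0014]
[-0.0002 -0.0133 -0.0037]
[-0.0002 -0.0125 -0.006 ]
```

Emit:
play_rows([
  {"tx": 0,"ty": -0.0108,"tz": 0.005,"rx": -0.149,"ry": 0,"rz": 0,"hand": -1},
  {"tx": 0,"ty": -0.0114,"tz": 0.003,"rx": -0.149,"ry": 0,"rz": 0,"hand": -1},
  {"tx": 0,"ty": -0.0118,"tz": 0.001,"rx": -0.149,"ry": 0,"rz": 0,"hand": -1},
  {"tx": 0,"ty": -0.0118,"tz": -0.0005,"rx": -0.149,"ry": 0,"rz": 0,"hand": -1},
  {"tx": 0,"ty": -0.0118,"tz": -0.002,"rx": -0.149,"ry": 0,"rz": 0,"hand": -1},
])

```text
time_s: 11.2
position: [0.5723, -0.1581, 0.1736]
orientation: [2.915, -0.005, 0.082]
contact_force: [0.2, -0.8, -0.2]
finger_gap: 0.0856
```

Emit:
play_rows([
  {"tx": 0,"ty": -0.0112,"tz": -0.004,"rx": -0.149,"ry": 0,"rz": 0,"hand": -1},
  {"tx": 0,"ty": -0.0105,"tz": -0.005,"rx": -0.149,"ry": 0,"rz": 0,"hand": -1},
  {"tx": 0,"ty": 0,"tz": 0,"rx": 0,"ry": 0,"rz": 0,"hand": -1},
  {"tx": 0,"ty": 0,"tz": 0,"rx": 0,"ry": 0,"rz": 0,"hand": -1},
])

```text
time_s: 11.7
position: [0.5699, -0.135, 0.1744]
orientation: [2.623, -0.002, 0.081]
contact_force: [-0.8, 0.4, -0.2]
finger_gap: 0.0854
```

```bash
python3 plan.py .06 .0 -30 2; python3 - <<'E'
from h import *
o=[]
for c,(x,y) in {"scene":(140,130),"top":(260,110)}.items():
    p=capture(c); o.append(cv2.resize(p["pixels"][y:y+120,x:x+106,::-1],(400,450),interpolation=cv2.INTER_CUBIC))
cv2.imwrite("pics/home1.png",np.hstack(o))
E
```

```text
t 11.7 goal [ 0.57   -0.1519  0.119 ] gap 0.08544180305920501 F [-0.8  0.4 -0.2] q [ 0.31  0.32 -0.29  0.56 -1.15  1.06]
n 2 rot/row [-0.0024 -0.0009 -0.0005] err lat/along/up [-0.0013 -0.0169 -0.0554]
[-0.0007 -0.0064  0.0282]
[-0.0007 -0.0065  0.0282]
```

View pics/home1.png

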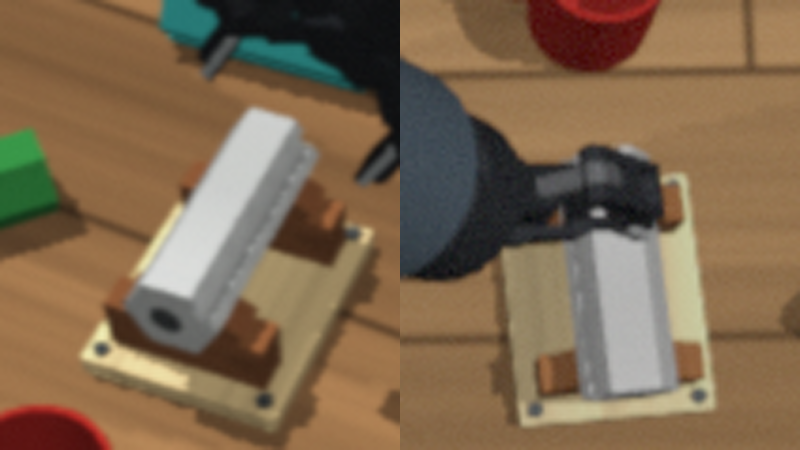

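Bar is home, slot now on the upper +y slope. Second roll.

Emit:
play_rows([
  {"tx": 0,"ty": -0.0064,"tz": 0.028,"rx": -0.005,"ry": 0,"rz": 0,"hand": -1},
  {"tx": 0,"ty": -0.0065,"tz": 0.028,"rx": 0,"ry": 0,"rz": 0,"hand": -1},
  {"tx": 0,"ty": 0,"tz": 0.02,"rx": 0,"ry": 0,"rz": 0,"hand": -1},
  {"tx": 0,"ty": 0,"tz": 0.02,"rx": 0,"ry": 0,"rz": 0,"hand": -1},
  {"tx": 0,"ty": 0,"tz": 0,"rx": 0,"ry": 0,"rz": 0,"hand": -1},
])

```text
time_s: 12.42
position: [0.5717, -0.1733, 0.0834]
orientation: [2.617, 0.001, 0.079]
contact_force: [0.5, -0.2, 0.0]
finger_gap: 0.0854
```

```bash
python3 plan.py .0 .0 -30 1
```

```text
t 12.425 goal [ 0.5724 -0.1818  0.0671] gap 0.08542402320213043 F [ 0.5 -0.2  0. ] q [ 0.22  0.41 -0.44  0.67 -0.92  0.96]
n 1 rot/row [ 0.0012  0.0022 -0.0019] err lat/along/up [-0.     -0.0085 -0.0163]
[ 0.     -0.0008  0.0184]
```

Emit:
play_rows([
  {"tx": 0,"ty": -0.0004,"tz": 0.009,"rx": 0.001,"ry": 0.002,"rz": 0.002,"hand": -1},
  {"tx": 0,"ty": -0.0004,"tz": 0.009,"rx": 0,"ry": 0,"rz": 0,"hand": -1},
  {"tx": 0,"ty": 0,"tz": 0,"rx": 0,"ry": 0,"rz": 0,"hand": -0.3},
  {"tx": 0,"ty": 0,"tz": 0,"rx": 0,"ry": 0,"rz": 0,"hand": -0.3},
  {"tx": 0,"ty": 0,"tz": 0,"rx": 0,"ry": 0,"rz": 0,"hand": -0.3},
], squeeze=20)

```text
time_s: 13.05
position: [0.5735, -0.1797, 0.0683]
orientation: [2.618, -0.004, 0.081]
contact_force: [0.6, 0.4, 0.6]
finger_gap: 0.0555
```

Emit:
play_rows([
  {"tx": 0,"ty": 0,"tz": 0,"rx": 0,"ry": 0,"rz": 0,"hand": 0.0},
  {"tx": 0,"ty": 0,"tz": 0,"rx": 0,"ry": 0,"rz": 0,"hand": 0.0},
  {"tx": 0,"ty": 0,"tz": 0,"rx": 0,"ry": 0,"rz": 0,"hand": 0.0},
], squeeze=20)

```text
time_s: 13.42
position: [0.5737, -0.1807, 0.0697]
orientation: [2.615, -0.004, 0.081]
contact_force: [-0.9, -2.2, 6.3]
finger_gap: 0.0477
```

```bash
python3 plan.py .0 .0 -30 1
```

```text
t 13.425 goal [ 0.5724 -0.1818  0.0671] gap 0.047717859295785675 F [-0.9 -2.2  6.3] q [ 0.2   0.43 -0.46  0.7  -0.88  0.94]
n 1 rot/row [ 0.0026 -0.0035 -0.0023] err lat/along/up [-0.0014 -0.001  -0.0026]
[-0.0014 -0.0004  0.0028]
```

Emit:
play_rows([
  {"tx": 0,"ty": 0,"tz": 0,"rx": 0,"ry": 0,"rz": 0,"hand": 0.3},
  {"tx": 0,"ty": 0,"tz": 0,"rx": 0,"ry": 0,"rz": 0,"hand": 0.3},
  {"tx": 0,"ty": 0.004,"tz": -0.007,"rx": 0,"ry": 0,"rz": 0,"hand": 0.3},
  {"tx": 0,"ty": 0.008,"tz": -0.014,"rx": 0,"ry": 0,"rz": 0,"hand": 0.3},
  {"tx": 0,"ty": 0.008,"tz": -0.014,"rx": 0,"ry": 0,"rz": 0,"hand": 0.3},
], squeeze=70)

```text
time_s: 14.05
position: [0.5729, -0.1795, 0.1089]
orientation: [2.618, -0.003, 0.081]
contact_force: [0.0, -0.2, -5.6]
finger_gap: 0.0467
```

Emit:
play_rows([
  {"tx": 0,"ty": -0.0013,"tz": -0.0005,"rx": 0.15,"ry": 0,"rz": 0,"hand": 0.3},
  {"tx": 0,"ty": -0.0013,"tz": -0.0003,"rx": 0.15,"ry": 0,"rz": 0,"hand": 0.3},
  {"tx": 0,"ty": -0.0013,"tz": 0,"rx": 0.15,"ry": 0,"rz": 0,"hand": 0.3},
  {"tx": 0,"ty": -0.0013,"tz": 0,"rx": 0.15,"ry": 0,"rz": 0,"hand": 0.3},
  {"tx": 0,"ty": -0.0013,"tz": 0,"rx": 0.15,"ry": 0,"rz": 0,"hand": 0.3},
])

```text
time_s: 14.68
position: [0.5731, -0.1726, 0.1093]
orientation: [-2.911, -0.006, 0.084]
contact_force: [-0.2, 0.5, -7.2]
finger_gap: 0.0469
```

Emit:
play_rows([
  {"tx": 0,"ty": -0.001,"tz": 0.0005,"rx": 0.15,"ry": 0,"rz": 0,"hand": 0.3},
  {"tx": 0,"ty": -0.001,"tz": 0.0005,"rx": 0.147,"ry": 0,"rz": 0,"hand": 0.3},
  {"tx": 0,"ty": 0,"tz": 0,"rx": 0,"ry": 0,"rz": 0,"hand": 0.3},
  {"tx": 0,"ty": 0,"tz": 0,"rx": 0,"ry": 0,"rz": 0,"hand": 0.3},
])

```text
time_s: 15.18
position: [0.5726, -0.1712, 0.1076]
orientation: [-2.62, -0.004, 0.082]
contact_force: [-0.2, 0.8, -6.1]
finger_gap: 0.0469
```

```bash
python3 plan.py .0 .01 30 1
```

```text
t 15.175 goal [ 0.5718 -0.1738  0.0771] gap 0.046877532283373415 F [-0.2  0.8 -6.1] q [-0.33  0.6   0.36 -0.48 -1.55  2.05]
n 1 rot/row [ 0.0025 -0.0031  0.0024] err lat/along/up [-0.001  -0.0026 -0.0305]
[-0.0011  0.0174  0.0252]
```

Emit:
play_rows([
  {"tx": 0,"ty": 0.0055,"tz": 0.006,"rx": 0.002,"ry": -0.003,"rz": 0.002,"hand": 0.3},
  {"tx": 0,"ty": 0.0055,"tz": 0.006,"rx": 0,"ry": 0,"rz": 0,"hand": 0.3},
  {"tx": 0,"ty": 0.0045,"tz": 0.0065,"rx": 0,"ry": 0,"rz": 0,"hand": 0.3},
  {"tx": 0,"ty": 0.0035,"tz": 0.006,"rx": 0,"ry": 0,"rz": 0,"hand": 0.3},
  {"tx": 0,"ty": 0,"tz": 0,"rx": 0,"ry": 0,"rz": 0,"hand": 0.3},
])

```text
time_s: 15.8
position: [0.5723, -0.1749, 0.0756]
orientation: [-2.616, 0.002, 0.081]
contact_force: [-0.2, 0.0, -6.5]
finger_gap: 0.047
```

Emit:
play_rows([
  {"tx": 0,"ty": 0.0013,"tz": 0.0022,"rx": 0,"ry": 0,"rz": 0,"hand": 0.3},
  {"tx": 0,"ty": 0.0013,"tz": 0.0022,"rx": 0,"ry": 0,"rz": 0,"hand": 0.3},
  {"tx": 0,"ty": 0,"tz": 0,"rx": 0,"ry": 0,"rz": 0,"hand": 0.3},
])

```text
time_s: 16.18
position: [0.5727, -0.1752, 0.0712]
orientation: [-2.616, 0.0, 0.081]
contact_force: [0.1, 0.4, -6.4]
finger_gap: 0.0468
```

Emit:
play_rows([
  {"tx": 0,"ty": 0.0005,"tz": 0.0009,"rx": 0,"ry": 0,"rz": 0,"hand": 0.3},
  {"tx": 0,"ty": 0,"tz": 0,"rx": 0,"ry": 0,"rz": 0,"hand": 0.3},
])

```text
time_s: 16.42
position: [0.5728, -0.1752, 0.0704]
orientation: [-2.617, 0.0, 0.081]
contact_force: [-0.4, 0.6, -6.3]
finger_gap: 0.047
```

Emit:
play_rows([
  {"tx": 0,"ty": 0.0005,"tz": 0.0009,"rx": 0,"ry": 0,"rz": 0,"hand": 0.3},
  {"tx": 0,"ty": 0,"tz": 0,"rx": 0,"ry": 0,"rz": 0,"hand": 0.3},
])

```text
time_s: 16.68
position: [0.5729, -0.1754, 0.0699]
orientation: [-2.617, -0.001, 0.081]
contact_force: [-0.4, -1.0, -2.8]
finger_gap: 0.0469
```

Emit:
play_rows([
  {"tx": 0,"ty": 0.0005,"tz": 0.0009,"rx": 0,"ry": 0,"rz": 0,"hand": 0.3},
  {"tx": 0,"ty": 0,"tz": 0,"rx": 0,"ry": 0,"rz": 0,"hand": 0.3},
])

```text
time_s: 16.92
position: [0.5729, -0.1754, 0.0699]
orientation: [-2.617, -0.001, 0.081]
contact_force: [-2.2, -0.1, 6.1]
finger_gap: 0.0469
```

Emit:
play_rows([
  {"tx": 0,"ty": 0,"tz": 0,"rx": 0,"ry": 0,"rz": 0,"hand": 0.0},
  {"tx": 0,"ty": 0,"tz": 0,"rx": 0,"ry": 0,"rz": 0,"hand": -0.2},
  {"tx": 0,"ty": 0,"tz": 0,"rx": 0,"ry": 0,"rz": 0,"hand": -0.4},
  {"tx": 0,"ty": 0,"tz": 0,"rx": 0,"ry": 0,"rz": 0,"hand": -0.7},
  {"tx": 0,"ty": 0,"tz": 0,"rx": 0,"ry": 0,"rz": 0,"hand": -1},
], squeeze=20)

```text
time_s: 17.55
position: [0.5728, -0.175, 0.0682]
orientation: [-2.616, 0.0, 0.081]
contact_force: [1.4, 0.5, 0.2]
finger_gap: 0.0853
```

Emit:
play_rows([
  {"tx": 0,"ty": 0,"tz": 0,"rx": 0,"ry": 0,"rz": 0,"hand": -1},
  {"tx": 0,"ty": 0,"tz": -0.015,"rx": 0,"ry": 0,"rz": 0,"hand": -1},
  {"tx": 0,"ty": 0,"tz": -0.03,"rx": 0,"ry": 0,"rz": 0,"hand": -1},
  {"tx": 0,"ty": 0,"tz": -0.04,"rx": 0,"ry": 0,"rz": 0,"hand": -1},
  {"tx": 0,"ty": -0.012,"tz": -0.03,"rx": 0,"ry": 0,"rz": 0,"hand": -1},
])

```text
time_s: 18.18
position: [0.5765, -0.2242, 0.1757]
orientation: [-2.618, -0.001, 0.08]
contact_force: [-0.2, 0.5, 0.9]
finger_gap: 0.0853
```

Emit:
play_rows([
  {"tx": -0.02,"ty": -0.012,"tz": -0.03,"rx": 0,"ry": 0,"rz": 0,"hand": -1},
  {"tx": -0.03,"ty": -0.012,"tz": -0.03,"rx": 0,"ry": 0,"rz": 0,"hand": -1},
  {"tx": -0.03,"ty": -0.012,"tz": -0.03,"rx": 0,"ry": 0,"rz": 0,"hand": -1},
  {"tx": -0.03,"ty": 0,"tz": 0,"rx": 0,"ry": 0,"rz": 0,"hand": -1},
  {"tx": 0,"ty": 0,"tz": 0,"rx": 0,"ry": 0,"rz": 0,"hand": -1},
])

```text
time_s: 18.8
position: [0.4668, -0.2461, 0.2719]
orientation: [-2.619, -0.002, 0.079]
contact_force: [0.6, -0.6, 0.7]
finger_gap: 0.0851
```

```bash
python3 - <<'E'
from h import *
print(get_obs()["time_s"])
near={"scene":(198,190),"top":(318,184)}; o=[]
for c,(x,y) in {"scene":(140,130),"top":(260,110)}.items():
    p=capture(c); o.append(cv2.resize(p["pixels"][y:y+120,x:x+106,::-1],(400,450),interpolation=cv2.INTER_CUBIC))
    for d in masks_of("bar_turned",c)+masks_of("bar_ready",c): print(c,d["bbox"],round(d["confidence"],2))
    q=proj(p,hexa(.5721,-.1778,.0814)); print("pred home bbox",q.min(0),q.max(0)-q.min(0))
cv2.imwrite("pics/home2.png",np.hstack(o))
E
```

```text
18.8
scene [175.6, 159.8, 47.8, 67.4] 0.86
scene [181.8, 122.8, 58.3, 28.5] 0.63
scene [86.3, 160.8, 69.0, 45.9] 0.62
scene [389.9, 222.0, 43.0, 83.3] 0.64
pred home bbox [171.73895952 158.52016397] [52.23096152 65.76862966]
top [302.7, 148.4, 32.5, 70.1] 0.94
top [323.1, 263.7, 69.1, 30.9] 0.89
top [370.1, 145.4, 53.7, 60.1] 0.65
top [104.3, 160.9, 25.6, 66.1] 0.84
pred home bbox [301.177872   147.71920829] [33.036505   68.49634229]
```

View pics/home2.png

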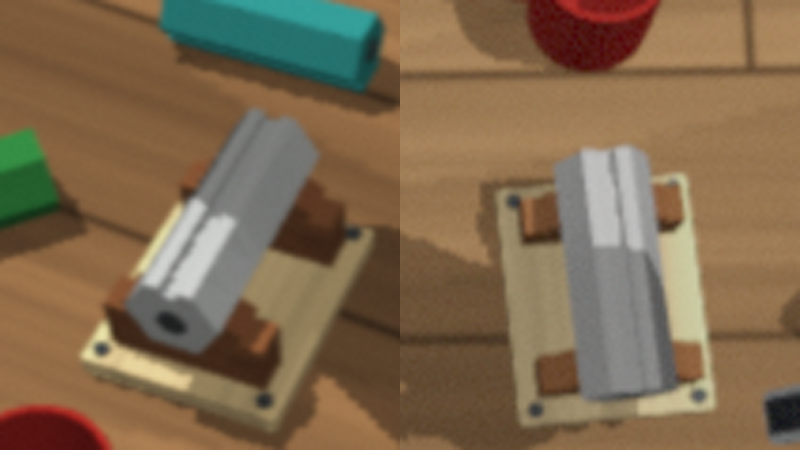

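The slot is on the top face (the dark patch is the arm's shadow), the bar lies home and the gripper is well clear of it. I'm handing in.

```bash
python3 -c "
from cell import *
print(sign_off())"
```

```text
the job is handed in; nothing more can be done
None
```

I rolled bar_turned two faces of 60° each in its own cradle, and its slot now faces straight up. Each time I gripped it on the sloping flats, lifted it about 40 mm, rolled it and lowered it in steps of about 1 mm until it touched the floor. I let go completely before taking the second grip and again at the end.

- **Last pictures:** in both cameras the slot is on the top face. The bar's outline fits the predicted home pose to within about 4 px in the scene view and 2 px in the top view.
- **Seating:** on both rolls the tool height at touchdown matched its height when it gripped the bar at home, to within about 0.2 mm. Contact forces stayed below about 8 N in every reading.
- **Other things:** bar_ready stayed within the detector's scatter of a few pixels. I did not re-check the jar and hammer after the moves, but the arm never worked near them. The mug looked undisturbed at the edge of the last picture.
- **End state:** I handed in at about 19 s with the gripper open and well clear. No check failed, and sign-off gives no verdict.

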